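Lay the forming block down against the bench stop

ROBOT

A 6-joint arm with a two-finger parallel gripper is mounted at the origin on a cart in front of the work surface, level with it; the furniture and walls round the work are solid. World frame = base frame: x ahead of the robot, y to its left, z up, the work surface at z = 0. Lengths are in m, angles in rad, forces in N, time in s.
With the tool pointing down it reaches from about 0.325 to 0.775 m from the base axis. Payload 9.3 kg.
Tool frame: the origin (TCP) lies midway between the tips of the shut fingers; the grasp point (between the pads) lies 19 mm behind it; z points along the fingers, y is the direction in which the jaws open and shut (so a half turn about z gives the same grasp; the last joint's range is limited). The gripper opens to 85 mm and grips with 20 to 120 N. Pads are 22 mm wide; open, the fingers measure 114 mm over their backs; the gripper's body (76 mm by 85 mm) begins 54 mm behind the grasp point. The pads swing forward as they close: fully open they stand 13 mm farther back than shut.
Start: joints at [0.972, 0.259, 0.021, 1.334, 0, 1.418], TCP at [0.237, 0.496, 0.207] pointing down, gripper open.
Joint ranges: [-3.04, 3.04], [-0.91, 1.82], [-1.04, 1.36], [-1.92, 1.95], [-1.52, 1.45], [-3.14, 3.14]. Speed limits (rad/s): [2.22, 2.22, 2.79, 3.14, 3.14, 3.14].

INTERFACE

Orientations are given as [roll, pitch, yaw] about the fixed x, y, z axes, in that order (R = Rz(yaw) Ry(pitch) Rx(roll)).
In Python, from bench import ctrl, viewer, job gives the robot as it stands.
- The arm moves only by the tool servo_tool, never from a script. Its argument "rows" is a list of rows, each an object of numbers: "x", "y", "z": the shift along the world's x, y, z in mm; "rx", "ry", "rz": the turn, a rotation vector about the world's x, y, z in degrees; "jaw": the closure, from 0 (fully open) to 1 (shut). In form: [{"x": .., "y": .., "z": .., "rx": .., "ry": .., "rz": .., "jaw": ..}, ...]. A call has exactly 8 rows; each row shifts and turns the commanded pose from where the row before left it; what a row does not reach is not made up. A row lasts 1/10 s, in which the tool goes at most 50 mm and 8.59 degrees, less where a joint would pass 70% of its speed; a pose out of reach is approached as far as the arm can. A call with a gripper value outside its range is refused whole. The fingers move at their own pace and stop on an object; "grip_force" is the grip in N (left out, the last holds). Time passes only in rows, so rows that do not move let the fingers close, or fill a call up. It gives the time, the measured TCP pose, the force and the opening at its end, in the units of the state.
- ctrl.get_obs(): the state, without advancing time (a new reading comes with each control period).
- viewer.get_image(name): name is "side" or "top" or "wrist"; returns the picture (400x640x3 uint8, blue, green, red); there is no depth.
- viewer.calibration(name): a dict with "fx", "fy", "cx", "cy" (pixels), "position" and "orientation" of the camera in the world. Camera axes: x right, y down, z forward; pixel columns grow to the right and rows downward; lengths in m; the calibration is good to about 2 mm. A picture is of the moment at which its call begins: read the wrist's pose just before it. calibration takes no time and is no camera call; for the wrist camera it gives the pose at the moment of the call.
- job.hand_in(): hands the job in, once; it reports no verdict.
The state is a dict: "clock": time; "q": joint angles; "qvel": joint speeds; "effort": joint torques, N m; "tcp_pos": TCP position; "tcp_rot": TCP orientation; "wrist_force": force on the tool from outside, world axes, zero at the start; "wrist_torque": the same for the moment, N m; "width": finger opening in m.
Only numpy, scipy, OpenCV 4.12 (cv2) and the standard library are available. Lean on these libraries where they do the work, as an engineer would, in place of code of your own. Each camera call takes 0.05 s, during which the arm holds its last target.

TASK

Two wooden forming blocks stand on edge on the desk. With the fingers, push over the one with round hollows (not the one with straight grooves) so that it lies flat with its hollows facing up, then push it gently along the desk until one edge is flush against the metal stop bar, and take the hand away. Only push it: do not pick it up, and leave the grooved block and the other things where they are.

Things in the scene. Friction and masses are not known exactly. Their poses are not given: they have to be found in the camera images.
- hollow_block: loose hardwood block 54 x 54 x 30 mm, 0.11 kg, standing on edge. Four round hollows (13 to 21 mm wide, up to 8 deep) in the square face that looks roughly to the robot; the face behind is plain. Origin: centre of its starting underside. x: through the thickness, hollowed face at -15 mm, plain face at +15; y: along the 54 mm width; z: starting underside 0, starting top 54 mm
- hollow_block_center (a point): centre of the same block, 27 mm from its origin along its z: 27 mm above the desk while it stands, 15 when it lies flat (then it is 30 mm high and its x axis points straight down). Pushed near its top on the hollowed face, it topples away by itself after leaning about 30 degrees
- groove_block: loose block of the same wood and outer size with the same axes, standing on edge, but with three straight upright grooves (13, 9 and 8 mm wide) instead of round hollows in the face towards the robot. Must stay as it is
- stop_bar: metal stop bar fixed to the desk beyond the blocks, 28 x 370 mm, 18 mm high, with two screw heads standing 3.5 mm proud on top. Origin: centre of its underside; y runs along its length; x points away from the robot; the flat front face towards the robot is at x = -14 mm. It runs across in front of both blocks, slightly askew
- weight: bystander: turned brass weight with a knob, 28 mm across, 31 high, left of the blocks; origin at the centre of its underside
- grey_tin: bystander: grey round tin, 54 mm across, 19 high, beyond the bar; origin at the centre of its underside
- rubber: bystander: eraser 23 x 45 x 13 mm, beyond the bar; origin at the centre of its underside
- dop: bystander: round wooden dop with black pitch on top, 48 mm across, 34 high, beyond the bar; origin at the centre of its underside
- bur_pot: bystander: small pot of burs, 46 mm across, 59 high, at the left of them; origin at the centre of its underside
- cutters: bystander: flush cutters lying flat farther left, 54 x 135 x 12 mm; origin under the middle
Mind the look-alikes: they are no part of the job. What is shaped like the groove_block but blue is not meant.

How it is judged:
On the way:
1. the hollowed block lies flat on the desk, hollows up (angle between hollow_block's own x axis and vertical above 3.04 rad and height (world z) of hollow_block_center below 0.02 m), for 0.2 s.
At the end, for the whole second after the job is handed in: the hollowed block lies flat with its hollows up (within 6 degrees), at rest, one edge against the front of the stop bar (centre within 4 mm of touching distance, edge parallel within 0.1 rad), anywhere along the bar; the grooved block still stands within 15 mm of its start (all of step 1 and x of hollow_block_center in the frame of stop_bar between -0.045 and -0.037 m and y of hollow_block_center in the frame of stop_bar between -0.175 and 0.175 m and (angle between the y axis of hollow_block and the y axis of stop_bar, either way round below 0.1 rad or angle between the z axis of hollow_block and the y axis of stop_bar, either way round below 0.1 rad) and linear speed of hollow_block below 0.01 m/s and angle between groove_block's own z axis and vertical below 0.1 rad and distance of groove_block from where it was at the start of the episode below 0.015 m).
It fails at once if the hollowed block is lifted (its centre more than 45 mm above the desk) (height (world z) of hollow_block_center above 0.045 m).
It fails at once if the fingers press on the hollowed block with over 40 N (contact force between the fingers and hollow_block above 40 N).
It fails at once if the grooved block is knocked over or moved more than 15 mm (distance of groove_block from where it was at the start of the episode above 0.015 m or angle between groove_block's own z axis and vertical above 0.3 rad).
It fails at once if a bystander is moved more than 20 mm (distance of any of weight, grey_tin, rubber, dop, bur_pot, cutters from where it was at the start of the episode above 0.02 m).
It also fails if it takes over 48 s, if anything falls off the work surface, if the arm or the gripper's body presses on something with over 40 N, if the wrist force passes 120 N, or if a joint passes its speed limit or range.

## Working session

There is one attempt and no reset: what is moved stays moved. The work goes in short steps, Python scripts to look and compute and a tool call to move; the robot and the scene stay as the last step left them, time stands still between calls to the robot, and variables do not carry over. Pictures are saved under pics/ and viewed, and the job is handed in when it is done.

Besides the shell and the picture viewer there is one more tool, called after "Request:" as name(argument=value, ...), one argument or row to a line, values as JSON. servo_tool: Moves the arm, as the interface text tells. Its arguments: {"type":"object","properties":{"rows":{"type":"array"},"grip_force":{"type":"number"}},"required":["rows"]}

```bash
mkdir -p pics
cat > h.py <<'E'
import numpy as np, cv2
from scipy.spatial.transform import Rotation as R
from bench import ctrl, viewer, job
def rot(o):
    o=np.array(o,float)
    if o.shape==(3,3): return o
    if o.size==4: return R.from_quat(o).as_matrix()
    return R.from_euler('xyz',o).as_matrix()
def ray(c,u,v):
    d=rot(c['orientation'])@np.array([(u-c['cx'])/c['fx'],(v-c['cy'])/c['fy'],1.])
    return np.array(c['position'],float),d
def plane(c,u,v,z):
    p,d=ray(c,u,v); return p+d*(z-p[2])/d[2]
def proj(c,P):
    q=rot(c['orientation']).T@(np.array(P,float)-np.array(c['position'],float))
    return c['cx']+c['fx']*q[0]/q[2], c['cy']+c['fy']*q[1]/q[2]
E
python3 - <<'E'
from h import *
for n in ['side','top','wrist']:
    print(n,viewer.calibration(n)); cv2.imwrite(f'pics/{n}0.png',viewer.get_image(n))
print(ctrl.get_obs())
E
```

```text
side {'fx': 371.64668820034154, 'fy': 371.64668820034154, 'cx': 318.951550288685, 'cy': 198.10793676388266, 'position': array([0.22529982, 0.37803412, 0.62418031]), 'orientation': array([-2.30829333, -0.01442433, -2.42530258])}
top {'fx': 433.5774496684924, 'fy': 433.5774496684924, 'cx': 315.75887106847654, 'cy': 200.54907042526747, 'position': array([ 0.46581744, -0.0648535 ,  1.03146778]), 'orientation': array([-2.97783065, -0.00842043, -1.54319768])}
wrist {'fx': 341.23749883733393, 'fy': 341.23749883733393, 'cx': 320.3309527591756, 'cy': 200.32209525931515, 'position': array([0.16269926, 0.5316484 , 0.37443882]), 'orientation': array([2.81486343e+00, 1.70442540e-03, 1.12366545e+00])}
{'clock': 0.15, 'q': array([9.72382596e-01, 2.59094497e-01, 2.09392690e-02, 1.33369722e+00,
       3.62203878e-06, 1.41822568e+00]), 'qvel': array([-3.63057113e-05, -1.46762418e-03,  3.75635365e-04, -1.12544046e-03,
       -3.26092905e-04,  7.13309929e-04]), 'effort': array([ 2.85302129e-03, -5.55969465e+01,  3.44663465e+01,  1.13467238e-02,
       -1.50798419e-04,  2.15456504e-05]), 'tcp_pos': array([0.23702575, 0.49604625, 0.20608912]), 'tcp_rot': array([-3.14054935e+00, -1.64088216e-04,  2.69574948e+00]), 'wrist_force': array([-0.04448103, -0.19090844,  0.36860017]), 'wrist_torque': array([ 0.0491481 ,  0.03286718, -0.00143621]), 'width': 0.08506745027135812}
```

View pics/side0.png

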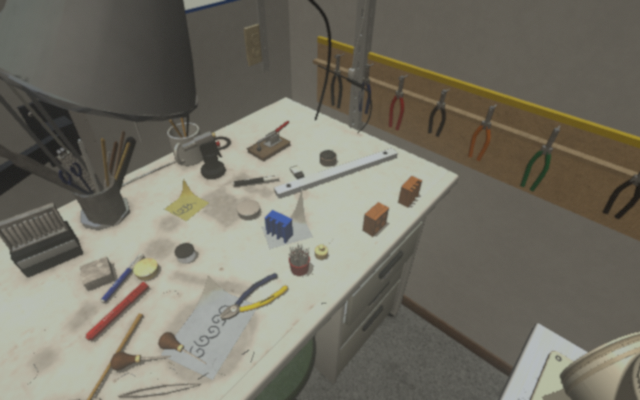

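View pics/top0.png

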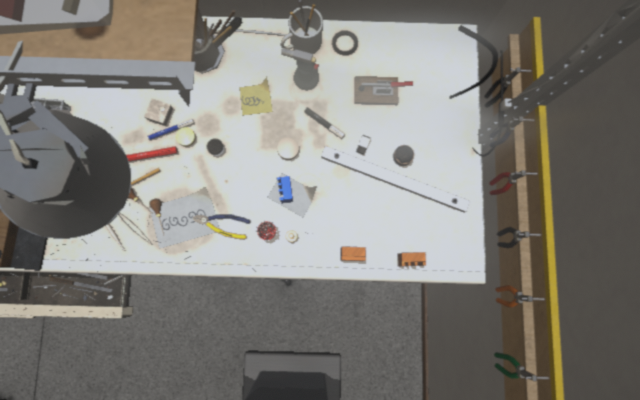

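View pics/wrist0.png

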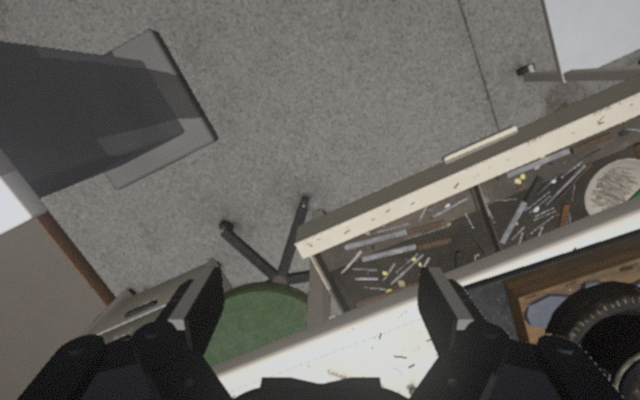

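Run:
```python
from h import *
t=cv2.imread('pics/top0.png'); s=cv2.imread('pics/side0.png')
a=cv2.resize(t[130:280,310:480],None,fx=4,fy=4,interpolation=cv2.INTER_CUBIC)
b=cv2.resize(s[140:260,250:450],None,fx=4,fy=4,interpolation=cv2.INTER_CUBIC)
cv2.imwrite('pics/tc.png',a);cv2.imwrite('pics/sc.png',b)
ct=viewer.calibration('top'); cs=viewer.calibration('side')
for n,c,im in(('top',ct,t),('side',cs,s)):
    hsv=cv2.cvtColor(im,cv2.COLOR_BGR2HSV)
    m=cv2.inRange(hsv,(5,110,60),(20,255,255))
    k,l,st,ce=cv2.connectedComponentsWithStats(m)
    for i in range(1,k):
        if st[i,4]>100: print(n,st[i],ce[i],plane(c,*ce[i],0.054 if n=='top' else .027))
for p in [(322,153),(466,206),(468,201),(328,148),(292,236),(0,0),(320,390)]: print(p,plane(ct,*p,0.018 if p[0]else 0))
```

```text
top [342 247  23  14 284] [352.96126761 253.45422535] [ 0.50977409 -0.15529883  0.054     ]
top [402 253  23  13 243] [412.69958848 257.97119342] [ 0.5034637  -0.28931735  0.054     ]
top [496 285  22  10 114] [507.25438596 288.89473684] [ 0.44122511 -0.49882143  0.054     ]
top [497 298  21  10 118] [507.73728814 302.72033898] [ 0.41128092 -0.4985548   0.054     ]
side [468 125  15  33 201] [474.08457711 139.85074627] [ 0.47957478 -0.61710395  0.027     ]
side [476 127  16  35 220] [484.7        144.29545455] [ 0.44696639 -0.61572307  0.027     ]
side [403 177  18  15 149] [410.90604027 183.89932886] [ 0.51363278 -0.31768253  0.027     ]
side [366 203  22  17 198] [376.52020202 211.31313131] [ 0.52187704 -0.17809157  0.027     ]
(322, 153) [ 0.75015917 -0.08060911  0.018     ]
(466, 206) [ 0.63069335 -0.42525786  0.018     ]
(468, 201) [ 0.64286194 -0.43037099  0.018     ]
(328, 148) [ 0.76307134 -0.09479933  0.018     ]
(292, 236) [ 0.54792812 -0.01558658  0.018     ]
(0, 0) [1.13966171 0.76429437 0.        ]
(320, 390) [ 0.20955765 -0.08984122  0.018     ]
```

View pics/tc.png

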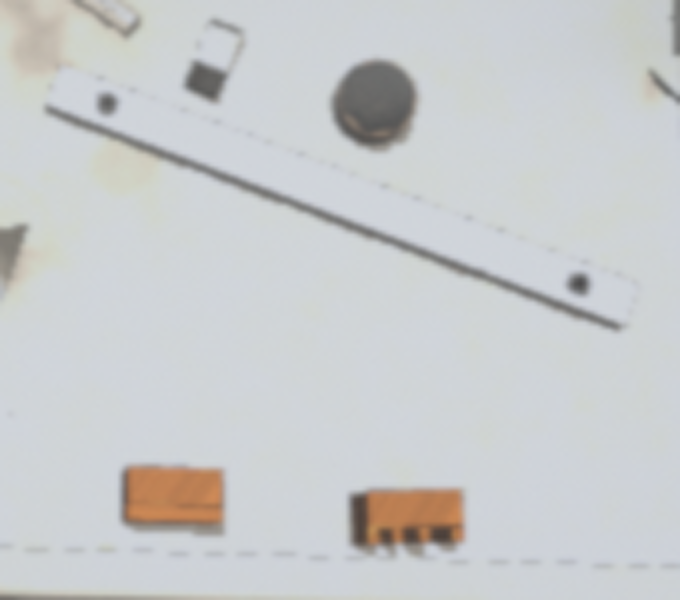

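View pics/sc.png

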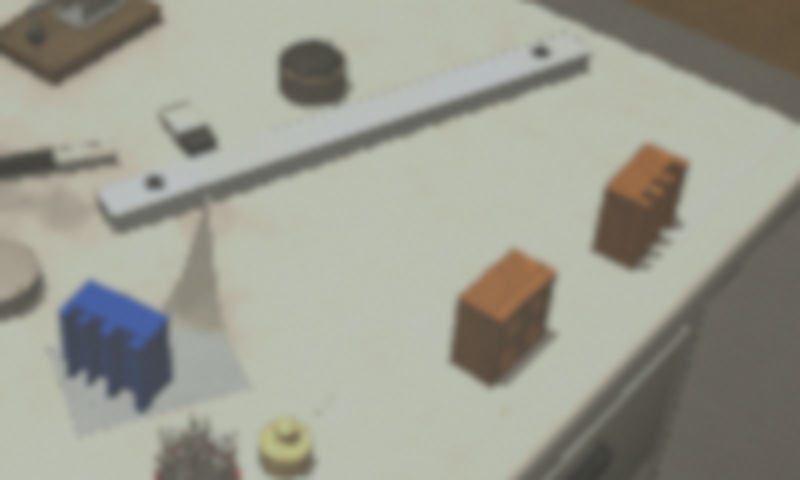

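Candidates in the top view:
- (353,255), orange: plain top edge and round hollows in its face in the side view, at (380,213). This is the hollow_block.
- (412,259), orange: three notches in its top edge. This is the groove_block.
- (285,188), blue: the look-alike, not meant.

The 4x crops confirm the choice of the left orange block. The bar runs from (322,156) to (466,211).

I'll now move in above and in front of it for a wrist view.

Request:
servo_tool(
  rows=[
    {"x": 8, "y": -27, "rz": 1.06, "jaw": 0.7},
    {"x": 8, "y": -27, "rz": 1.06, "jaw": 0.7},
    {"x": 8, "y": -27, "rz": 1.06, "jaw": 0.7},
    {"x": 8, "y": -27, "rz": 1.06, "jaw": 0.7},
    {"x": 8, "y": -27, "rz": 1.06, "jaw": 0.7},
    {"x": 8, "y": -27, "rz": 1.06, "jaw": 0.7},
    {"x": 8, "y": -27, "rz": 1.06, "jaw": 0.7},
    {"x": 8, "y": -27, "rz": 1.06, "jaw": 0.7},
  ],
)

```text
invalid input
```

Request:
servo_tool(
  rows=[
    {"x": 8, "y": -27, "rz": 1.06, "jaw": 0.7},
    {"x": 8, "y": -27, "rz": 1.06, "jaw": 0.7},
    {"x": 8, "y": -27, "rz": 1.06, "jaw": 0.7},
    {"x": 8, "y": -27, "rz": 1.06, "jaw": 0.7},
    {"x": 8, "y": -27, "rz": 1.06, "jaw": 0.7},
    {"x": 8, "y": -27, "rz": 1.06, "jaw": 0.7},
    {"x": 8, "y": -27, "rz": 1.06, "jaw": 0.7},
    {"x": 8, "y": -27, "rz": 1.06, "jaw": 0.7},
  ],
)

```text
invalid input
```

Request:
servo_tool(
  rows=[
    {"x": 8, "y": -27, "rz": 1.06, "jaw": 0.7},
    {"x": 8, "y": -27, "rz": 1.06, "jaw": 0.7},
    {"x": 8, "y": -27, "rz": 1.06, "jaw": 0.7},
    {"x": 8, "y": -27, "rz": 1.06, "jaw": 0.7},
    {"x": 8, "y": -27, "rz": 1.06, "jaw": 0.7},
    {"x": 8, "y": -27, "rz": 1.06, "jaw": 0.7},
    {"x": 8, "y": -27, "rz": 1.06, "jaw": 0.7},
    {"x": 0, "y": 0, "rz": 1.06, "jaw": 0.7},
  ],
)

```text
invalid input
```

Request:
servo_tool(
  rows=[
    {"x": 8, "y": -27, "z": 0, "rx": 0, "ry": 0, "rz": 1, "jaw": 0.7},
    {"x": 8, "y": -27, "z": 0, "rx": 0, "ry": 0, "rz": 1, "jaw": 0.7},
    {"x": 8, "y": -27, "z": 0, "rx": 0, "ry": 0, "rz": 1, "jaw": 0.7},
    {"x": 8, "y": -27, "z": 0, "rx": 0, "ry": 0, "rz": 1, "jaw": 0.7},
    {"x": 8, "y": -27, "z": 0, "rx": 0, "ry": 0, "rz": 1, "jaw": 0.7},
    {"x": 8, "y": -27, "z": 0, "rx": 0, "ry": 0, "rz": 1, "jaw": 0.7},
    {"x": 8, "y": -27, "z": 0, "rx": 0, "ry": 0, "rz": 1, "jaw": 0.7},
    {"x": 8, "y": -27, "z": 0, "rx": 0, "ry": 0, "rz": 1, "jaw": 0.7},
  ],
)

```text
clock: 0.95
tcp_pos: [0.3011, 0.2791, 0.2065]
tcp_rot: [-3.141, -0.0, 2.836]
wrist_force: [-0.0, 1.0, 0.1]
width: 0.0258
```

Request:
servo_tool(
  rows=[
    {"x": 8, "y": -27, "z": 0, "rx": 0, "ry": 0, "rz": 1, "jaw": 0.7},
    {"x": 8, "y": -27, "z": 0, "rx": 0, "ry": 0, "rz": 1, "jaw": 0.7},
    {"x": 8, "y": -27, "z": 0, "rx": 0, "ry": 0, "rz": 1, "jaw": 0.7},
    {"x": 8, "y": -27, "z": 0, "rx": 0, "ry": 0, "rz": 1, "jaw": 0.7},
    {"x": 8, "y": -27, "z": 0, "rx": 0, "ry": 0, "rz": 1, "jaw": 0.7},
    {"x": 8, "y": -27, "z": 0, "rx": 0, "ry": 0, "rz": 1, "jaw": 0.7},
    {"x": 8, "y": -27, "z": 0, "rx": 0, "ry": 0, "rz": 1, "jaw": 0.7},
    {"x": 8, "y": -27, "z": 0, "rx": 0, "ry": 0, "rz": 1, "jaw": 0.7},
  ],
)

```text
clock: 1.75
tcp_pos: [0.3651, 0.0631, 0.2066]
tcp_rot: [3.142, -0.0, 2.976]
wrist_force: [-0.1, 0.6, 0.1]
width: 0.0259
```

Request:
servo_tool(
  rows=[
    {"x": 8, "y": -27, "z": 0, "rx": 0, "ry": 0, "rz": 1, "jaw": 0.7},
    {"x": 8, "y": -27, "z": 0, "rx": 0, "ry": 0, "rz": 1, "jaw": 0.7},
    {"x": 8, "y": -27, "z": 0, "rx": 0, "ry": 0, "rz": 1, "jaw": 0.7},
    {"x": 8, "y": -27, "z": 0, "rx": 0, "ry": 0, "rz": 1, "jaw": 0.7},
    {"x": 8, "y": -27, "z": 0, "rx": 0, "ry": 0, "rz": 1, "jaw": 0.7},
    {"x": 8, "y": -27, "z": 0, "rx": 0, "ry": 0, "rz": 1.5, "jaw": 0.7},
    {"x": 8, "y": -27, "z": 0, "rx": 0, "ry": 0, "rz": 1.5, "jaw": 0.7},
    {"x": 0, "y": -27, "z": 0, "rx": 0, "ry": 0, "rz": 1, "jaw": 0.7},
  ],
)

```text
clock: 2.55
tcp_pos: [0.4216, -0.153, 0.2063]
tcp_rot: [3.141, -0.0, 3.133]
wrist_force: [0.8, 0.5, -0.3]
width: 0.0256
```

Run:
```python
from h import *
o=ctrl.get_obs(); print(o['clock'],o['tcp_pos'],o['tcp_rot'],o['width'],o['q'])
c=viewer.calibration('wrist'); print(c['position'],c['orientation'])
cv2.imwrite('pics/w1.png',viewer.get_image('wrist'))
import pickle; pickle.dump(c,open('w1.pkl','wb'))
```

```text
2.55 [ 0.42160492 -0.153012    0.20627683] [ 3.14132541e+00 -1.83660791e-04  3.13316693e+00] 0.025611648264984025 [-5.35735631e-01  8.55618209e-02 -1.96380939e-01  1.28914676e+00
  1.38520147e-04 -5.27309904e-01]
[ 0.33916983 -0.15247651  0.37468644] [2.81514297e+00 5.17312318e-04 1.56107178e+00]
```

View pics/w1.png

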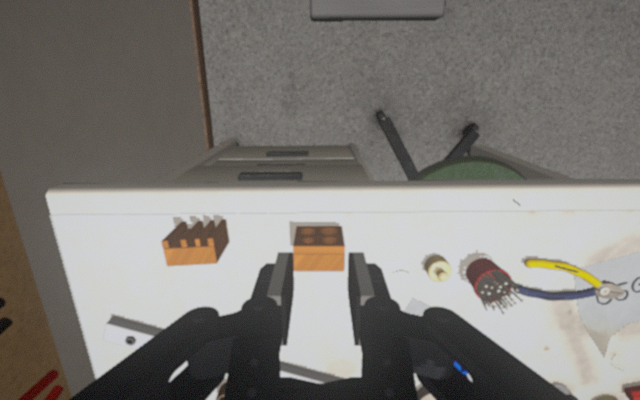

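The wrist view shows four round hollows in the face of the block at (319,240). Its top face runs from about (294,249) to (344,270). The grooved block is at (195,240), so the choice is confirmed.

Run:
```python
from h import *; import pickle
c=pickle.load(open('w1.pkl','rb')); im=cv2.imread('pics/w1.png')
a=cv2.resize(im[205:285,140:370],None,fx=3.4,fy=3.4,interpolation=cv2.INTER_CUBIC); cv2.imwrite('pics/w1c.png',a)
# bright (lit) top face of block
hsv=cv2.cvtColor(im,cv2.COLOR_BGR2HSV)
for x0,x1 in((280,360),(150,240)):
    m=cv2.inRange(hsv,(5,100,130),(22,255,255)); mm=np.zeros_like(m); mm[200:285,x0:x1]=m[200:285,x0:x1]
    cn=max(cv2.findContours(mm,0,2)[0],key=cv2.contourArea)
    r=cv2.minAreaRect(cn); print(r)
    for p in cv2.boxPoints(r): print(p,plane(c,*p,.054).round(4))
# bar front edge from top camera
ct=viewer.calibration('top'); t=cv2.imread('pics/top0.png')
g=cv2.cvtColor(t,cv2.COLOR_BGR2GRAY); pts=[]
for u in range(332,460,4):
    v0=156+(u-322)*55/144; 
    col=g[int(v0)-6:int(v0)+8,u].astype(float); pts.append((u,int(v0)-6+np.argmin(col)))
pts=np.array(pts,float); f=np.polyfit(pts[:,0],pts[:,1],1); print(f,np.abs(np.polyval(f,pts[:,0])-pts[:,1]).max())
A=plane(ct,330,np.polyval(f,330),.009);B=plane(ct,460,np.polyval(f,460),.009)
d=(A-B)[:2];d/=np.linalg.norm(d);print('bar face',A,B,d,np.degrees(np.arctan2(-d[0],d[1])))
for p in [(321,155),(465,211),(329,147),(469,201)]: print(p,plane(ct,*p,.018))
```

```text
((318.0, 257.0), (24.0, 50.0), 90.0)
[293. 245.] [ 0.4964 -0.1825  0.054 ]
[343. 245.] [ 0.4969 -0.1306  0.054 ]
[343. 269.] [ 0.5252 -0.1303  0.054 ]
[293. 269.] [ 0.5247 -0.1835  0.054 ]
((189.50001525878906, 251.00001525878906), (25.138452529907227, 52.27301025390625), 86.42366790771484)
[162.63037 240.08562] [ 0.4896 -0.317   0.054 ]
[214.80157 236.8249 ] [ 0.4864 -0.2627  0.054 ]
[216.36966 261.91443] [ 0.5154 -0.2642  0.054 ]
[164.19846 265.1751 ] [ 0.5188 -0.32    0.054 ]
[ 0.38091092 34.13984604] 7.125916422287446
bar face [ 0.73612258 -0.10060557  0.009     ] [ 0.62361572 -0.41385148  0.009     ] [0.3380234  0.94113771] -19.75649433223657
(321, 155) [ 0.74511018 -0.07832416  0.018     ]
(465, 211) [ 0.61864035 -0.42253736  0.018     ]
(329, 147) [ 0.76564562 -0.09716063  0.018     ]
(469, 201) [ 0.642931   -0.43275321  0.018     ]
```

View pics/w1c.png

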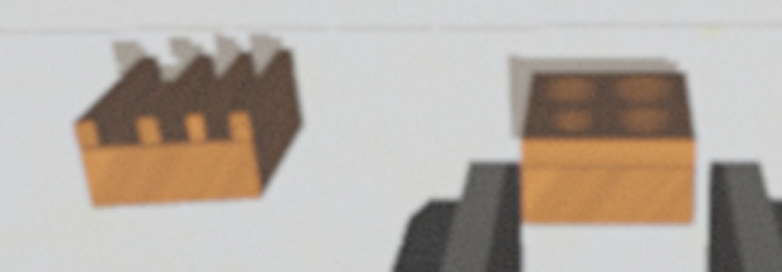

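Request:
servo_tool(
  rows=[
    {"x": 4, "y": -1, "z": -20, "rx": 0, "ry": 0, "rz": 0, "jaw": 0.7},
    {"x": 4, "y": -1, "z": -20, "rx": 0, "ry": 0, "rz": 0, "jaw": 0.7},
    {"x": 4, "y": -1, "z": -20, "rx": 0, "ry": 0, "rz": 0, "jaw": 0.7},
    {"x": 4, "y": -1, "z": -20, "rx": 0, "ry": 0, "rz": 0, "jaw": 0.7},
    {"x": 4, "y": 0, "z": -20, "rx": 0, "ry": 0, "rz": 0, "jaw": 0.7},
    {"x": 4, "y": 0, "z": -20, "rx": 0, "ry": 0, "rz": 0, "jaw": 0.7},
    {"x": 4, "y": 0, "z": -20, "rx": 0, "ry": 0, "rz": 0, "jaw": 0.7},
    {"x": 4, "y": 0, "z": -20, "rx": 0, "ry": 0, "rz": 0, "jaw": 0.7},
  ],
)

```text
clock: 3.4
tcp_pos: [0.4531, -0.1556, 0.0457]
tcp_rot: [3.141, -0.0, 3.132]
wrist_force: [-0.0, -0.2, 0.5]
width: 0.0256
```

Request:
servo_tool(
  rows=[
    {"x": 4, "y": 0, "z": 0, "rx": 0, "ry": 0, "rz": 0, "jaw": 0.7},
    {"x": 4, "y": 0, "z": 0, "rx": 0, "ry": 0, "rz": 0, "jaw": 0.7},
    {"x": 4, "y": 0, "z": 0, "rx": 0, "ry": 0, "rz": 0, "jaw": 0.7},
    {"x": 4, "y": 0, "z": 0, "rx": 0, "ry": 0, "rz": 0, "jaw": 0.7},
    {"x": 4, "y": 0, "z": 0, "rx": 0, "ry": 0, "rz": 0, "jaw": 0.7},
    {"x": 4, "y": 0, "z": 0, "rx": 0, "ry": 0, "rz": 0, "jaw": 0.7},
    {"x": 4, "y": 0, "z": 0, "rx": 0, "ry": 0, "rz": 0, "jaw": 0.7},
    {"x": 4, "y": 0, "z": 0, "rx": 0, "ry": 0, "rz": 0, "jaw": 0.7},
  ],
)

```text
clock: 4.2
tcp_pos: [0.4855, -0.1558, 0.0467]
tcp_rot: [-3.142, 0.0, 3.132]
wrist_force: [-0.6, -0.5, -0.1]
width: 0.0257
```

Run:
```python
from h import *
o=ctrl.get_obs(); print(o['clock'],o['tcp_pos'],o['tcp_rot'],o['width'],o['wrist_force'])
a=viewer.get_image('side'); b=viewer.get_image('wrist')
a=cv2.resize(a[150:260,300:450],None,fx=4,fy=4,interpolation=cv2.INTER_CUBIC)
cv2.imwrite('pics/s2.png',a);cv2.imwrite('pics/w2.png',b)
```

```text
4.2 [ 0.48551979 -0.15577677  0.04665989] [-3.14150873e+00  1.21419827e-04  3.13214539e+00] 0.025694802939041483 [-0.6053149  -0.46337831 -0.13468385]
```

View pics/s2.png

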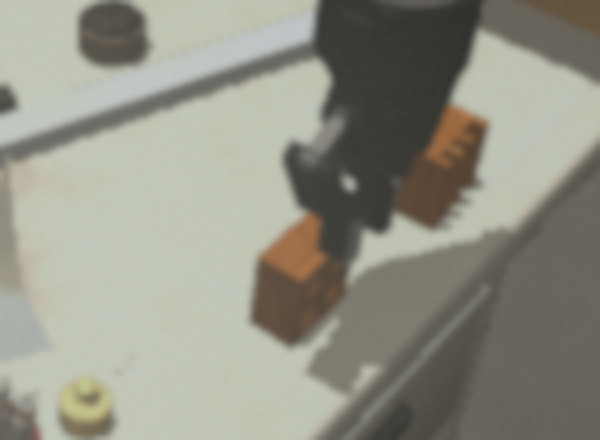

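View pics/w2.png

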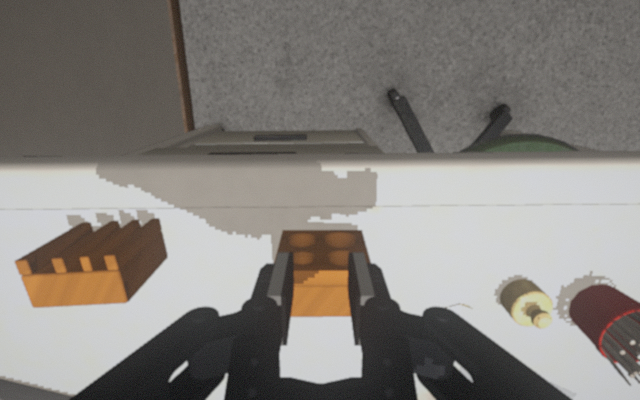

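The fingers are just at the hollowed face near its top and centred on it (wrist pixel 321,270). The grooved block is clear. Now I'll push it over slowly.

Request:
servo_tool(
  rows=[
    {"x": 4, "y": 0, "z": 0, "rx": 0, "ry": 0, "rz": 0.5, "jaw": 0.7},
    {"x": 4, "y": 0, "z": 0, "rx": 0, "ry": 0, "rz": 0, "jaw": 0.7},
    {"x": 4, "y": 0, "z": 0, "rx": 0, "ry": 0, "rz": 0, "jaw": 0.7},
    {"x": 4, "y": 0, "z": 0, "rx": 0, "ry": 0, "rz": 0, "jaw": 0.7},
    {"x": 0, "y": 0, "z": 0, "rx": 0, "ry": 0, "rz": 0, "jaw": 0.7},
    {"x": 0, "y": 0, "z": 0, "rx": 0, "ry": 0, "rz": 0, "jaw": 0.7},
    {"x": 0, "y": 0, "z": 0, "rx": 0, "ry": 0, "rz": 0, "jaw": 0.7},
    {"x": 0, "y": 0, "z": 0, "rx": 0, "ry": 0, "rz": 0, "jaw": 0.7},
  ],
)

```text
clock: 5.1
tcp_pos: [0.501, -0.1557, 0.0466]
tcp_rot: [3.142, -0.0, 3.141]
wrist_force: [-0.5, 0.0, -0.0]
width: 0.0257
```

Run:
```python
from h import *
o=ctrl.get_obs(); print(o['clock'],o['tcp_pos'],o['tcp_rot'],o['width'],o['wrist_force'])
a=viewer.get_image('side')
a=cv2.resize(a[150:260,300:450],None,fx=4,fy=4,interpolation=cv2.INTER_CUBIC)
cv2.imwrite('pics/s3.png',a)
```

```text
5.1 [ 0.50099932 -0.15571347  0.04659345] [ 3.14153209e+00 -9.10886678e-05  3.14082920e+00] 0.025657216293253342 [-0.47368286  0.04146614 -0.02071368]
```

View pics/s3.png

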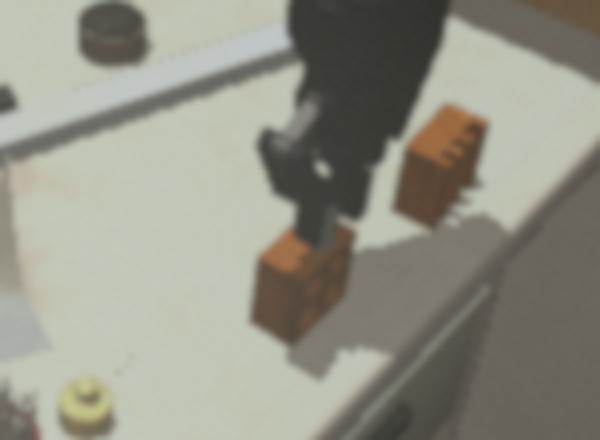

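The block has not moved. The fingers passed over its top edge, because partly open tips sit higher than the TCP. I'll back off, lower and retry.

Request:
servo_tool(
  rows=[
    {"x": -8, "y": 0, "z": 2, "rx": 0, "ry": 0, "rz": 0, "jaw": 0.7},
    {"x": -8, "y": 0, "z": 0, "rx": 0, "ry": 0, "rz": 0, "jaw": 0.7},
    {"x": -8, "y": 0, "z": 0, "rx": 0, "ry": 0, "rz": 0, "jaw": 0.7},
    {"x": -8, "y": 0, "z": 0, "rx": 0, "ry": 0, "rz": 0, "jaw": 0.7},
    {"x": 0, "y": -1, "z": -6, "rx": 0, "ry": 0, "rz": 0, "jaw": 0.7},
    {"x": 0, "y": 0, "z": -6, "rx": 0, "ry": 0, "rz": 0, "jaw": 0.7},
    {"x": 0, "y": 0, "z": 0, "rx": 0, "ry": 0, "rz": 0, "jaw": 0.7},
    {"x": 0, "y": 0, "z": 0, "rx": 0, "ry": 0, "rz": 0, "jaw": 0.7},
  ],
)

```text
clock: 5.95
tcp_pos: [0.4692, -0.1567, 0.0362]
tcp_rot: [3.141, -0.001, 3.141]
wrist_force: [-0.1, 0.6, 0.8]
width: 0.0257
```

Request:
servo_tool(
  rows=[
    {"x": 4, "y": 0, "z": 0, "rx": 0, "ry": 0, "rz": 0, "jaw": 0.7},
    {"x": 4, "y": 0, "z": 0, "rx": 0, "ry": 0, "rz": 0, "jaw": 0.7},
    {"x": 4, "y": 0, "z": 0, "rx": 0, "ry": 0, "rz": 0, "jaw": 0.7},
    {"x": 4, "y": 0, "z": 0, "rx": 0, "ry": 0, "rz": 0, "jaw": 0.7},
    {"x": 3, "y": 0, "z": 0, "rx": 0, "ry": 0, "rz": 0, "jaw": 0.7},
    {"x": 3, "y": 0, "z": 0, "rx": 0, "ry": 0, "rz": 0, "jaw": 0.7},
    {"x": 3, "y": 0, "z": 0, "rx": 0, "ry": 0, "rz": 0, "jaw": 0.7},
    {"x": 3, "y": 0, "z": 0, "rx": 0, "ry": 0, "rz": 0, "jaw": 0.7},
  ],
)

```text
clock: 6.75
tcp_pos: [0.4974, -0.1568, 0.0366]
tcp_rot: [-3.142, -0.0, 3.141]
wrist_force: [-0.1, 0.4, 0.1]
width: 0.0256
```

Run:
```python
from h import *
o=ctrl.get_obs(); print(o['clock'],o['tcp_pos'],o['tcp_rot'],o['width'],o['wrist_force'])
a=viewer.get_image('side')
a=cv2.resize(a[150:260,300:450],None,fx=4,fy=4,interpolation=cv2.INTER_CUBIC)
cv2.imwrite('pics/s4.png',a)
```

```text
6.75 [ 0.49737225 -0.15675419  0.03657221] [-3.14156785e+00 -2.00132068e-05  3.14083298e+00] 0.025588512796101633 [-0.09596208  0.36471693  0.10834943]
```

View pics/s4.png

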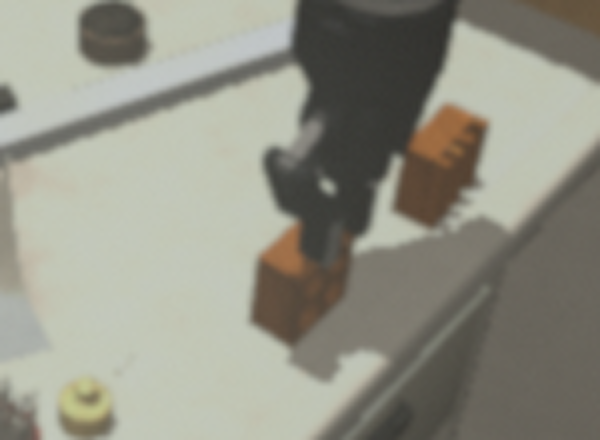

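Run:
```python
from h import *
c=viewer.calibration('side')
def q(P): u,v=proj(c,P); return round((u-300)*4),round((v-150)*4)
for dz in (.037,.045,.054,.06):
  print(dz,[q((x,y,dz)) for x in(.486,.497,.508) for y in(-.157,-.140,-.130)])
print('block', [q((x,y,z)) for z in (0,.054) for x in(.496,.526) for y in(-.184,-.130)])
```

```text
0.037 [(340, 282), (323, 299), (313, 309), (324, 273), (306, 289), (296, 299), (307, 264), (290, 280), (279, 290)]
0.045 [(342, 272), (325, 289), (314, 299), (326, 263), (308, 279), (298, 289), (309, 253), (291, 270), (281, 279)]
0.054 [(344, 261), (327, 277), (316, 287), (328, 251), (310, 268), (299, 277), (311, 242), (293, 258), (283, 268)]
0.06 [(346, 253), (328, 269), (318, 279), (329, 243), (311, 260), (301, 270), (312, 234), (295, 250), (284, 260)]
block [(343, 294), (290, 346), (301, 269), (247, 319), (356, 227), (301, 278), (312, 202), (256, 252)]
```

The visible tips at crop (325,262) project to about z = 0.06, still just over the top edge. I'll back off, shut the fingers (the TCP is then the true tip) and check the height.

Request:
servo_tool(
  rows=[
    {"x": -8, "y": 0, "z": 0, "rx": 0, "ry": 0, "rz": 0, "jaw": 0.7},
    {"x": -8, "y": 0, "z": 0, "rx": 0, "ry": 0, "rz": 0, "jaw": 0.7},
    {"x": -8, "y": 0, "z": 0, "rx": 0, "ry": 0, "rz": 0, "jaw": 0.7},
    {"x": -8, "y": 0, "z": 0, "rx": 0, "ry": 0, "rz": 0, "jaw": 1},
    {"x": 0, "y": 0, "z": 3, "rx": 0, "ry": 0, "rz": 0, "jaw": 1},
    {"x": 0, "y": 0, "z": 3, "rx": 0, "ry": 0, "rz": 0, "jaw": 1},
    {"x": 0, "y": 0, "z": 2, "rx": 0, "ry": 0, "rz": 0, "jaw": 1},
    {"x": 0, "y": 0, "z": 0, "rx": 0, "ry": 0, "rz": 0, "jaw": 1},
  ],
)

```text
clock: 7.6
tcp_pos: [0.4657, -0.157, 0.045]
tcp_rot: [-3.141, 0.001, 3.141]
wrist_force: [0.5, 0.0, -0.3]
width: 0.0003
```

Run:
```python
from h import *
o=ctrl.get_obs(); print(o['clock'],o['tcp_pos'],o['tcp_rot'],o['width'],o['wrist_force'])
a=viewer.get_image('side')
c=viewer.calibration('side'); print([(round((u-300)*4),round((v-150)*4)) for u,v in [proj(c,o['tcp_pos']+np.array([dx,0,0])) for dx in(-.011,0,.011)]])
a=cv2.resize(a[150:260,300:450],None,fx=4,fy=4,interpolation=cv2.INTER_CUBIC)
cv2.imwrite('pics/s5.png',a)
```

```text
7.6 [ 0.46565771 -0.15695175  0.04501868] [-3.14115192e+00  7.94013047e-04  3.14093993e+00] 0.00026446079553698606 [ 0.5333189   0.04259628 -0.28056806]
[(391, 300), (374, 290), (357, 280)]
```

View pics/s5.png

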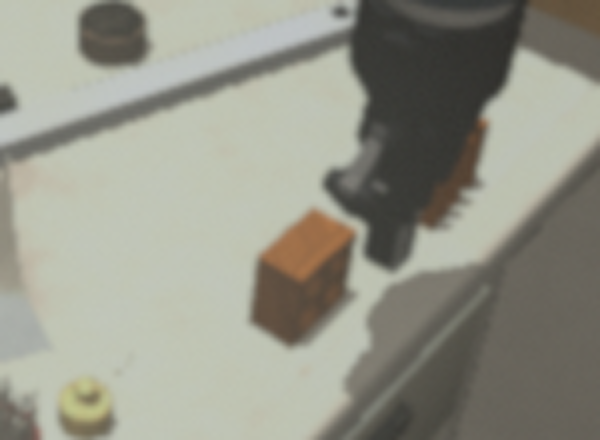

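Run:
```python
from h import *
o=ctrl.get_obs(); c=viewer.calibration('wrist'); t=np.array(o['tcp_pos'])
im=viewer.get_image('wrist')
for dz in(0,.01,.02,.03): 
  for dx in (-.011,.011):
    print(dz,dx,[tuple(np.round(proj(c,t+np.array([dx,dy,dz])))) for dy in(-.0145,0,.0145)])
cv2.imwrite('pics/w5.png',im)
```

```text
0 -0.011 [(np.float64(294.0), np.float64(226.0)), (np.float64(321.0), np.float64(226.0)), (np.float64(348.0), np.float64(226.0))]
0 0.011 [(np.float64(295.0), np.float64(262.0)), (np.float64(321.0), np.float64(262.0)), (np.float64(347.0), np.float64(262.0))]
0.01 -0.011 [(np.float64(292.0), np.float64(234.0)), (np.float64(321.0), np.float64(234.0)), (np.float64(350.0), np.float64(234.0))]
0.01 0.011 [(np.float64(294.0), np.float64(272.0)), (np.float64(321.0), np.float64(272.0)), (np.float64(349.0), np.float64(272.0))]
0.02 -0.011 [(np.float64(291.0), np.float64(242.0)), (np.float64(321.0), np.float64(242.0)), (np.float64(351.0), np.float64(242.0))]
0.02 0.011 [(np.float64(292.0), np.float64(282.0)), (np.float64(321.0), np.float64(282.0)), (np.float64(350.0), np.float64(282.0))]
0.03 -0.011 [(np.float64(289.0), np.float64(252.0)), (np.float64(321.0), np.float64(252.0)), (np.float64(353.0), np.float64(252.0))]
0.03 0.011 [(np.float64(290.0), np.float64(294.0)), (np.float64(321.0), np.float64(294.0)), (np.float64(352.0), np.float64(294.0))]
```

View pics/w5.png

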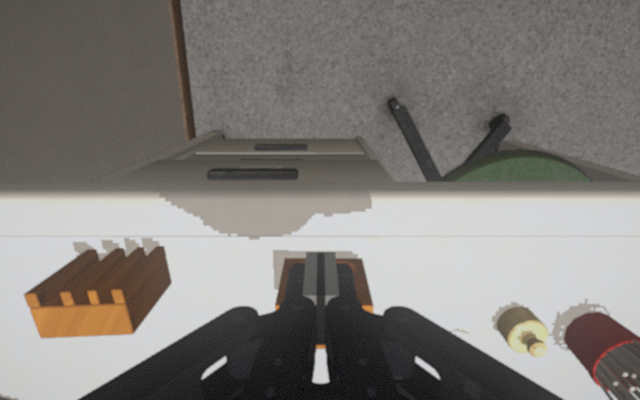

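Run:
```python
from h import *
o=ctrl.get_obs(); cw=viewer.calibration('wrist'); cs=viewer.calibration('side')
def tri(a,b):
    p1,d1=a;p2,d2=b; d1=d1/np.linalg.norm(d1);d2=d2/np.linalg.norm(d2)
    s=np.linalg.lstsq(np.c_[d1,-d2],p2-p1,rcond=None)[0]; A=p1+s[0]*d1;B=p2+s[1]*d2
    return (A+B)/2,np.linalg.norm(A-B)
P,e=tri(ray(cw,338,252),ray(cs,397,217.5)); print(P,e,P-o['tcp_pos'])
# same check on block: top-front-left corner  wrist / side
w=cv2.imread('pics/w5.png'); print('block')
P,e=tri(ray(cw,371,309),ray(cs,300+258/4,150+256/4)); print(P,e)
a=cv2.resize(w[240:320,250:400],None,fx=5,fy=5,interpolation=cv2.INTER_CUBIC); cv2.imwrite('pics/w5c.png',a)
```

```text
[ 0.45616545 -0.1490076   0.07228877] 0.0009766220450976722 [-0.00918058  0.0077936   0.02770176]
block
[ 0.51680618 -0.12859645  0.04676879] 0.018594094607599268
```

View pics/w5c.png

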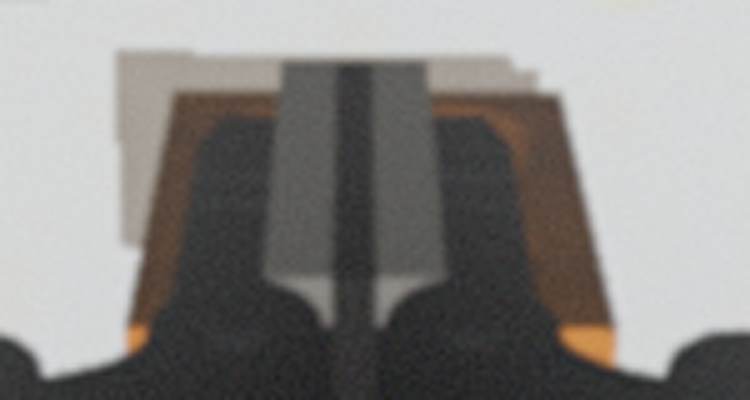

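Triangulating the shut tip, wrist (338,252) against side (397,217.5), gives z = 0.072 with a 1 mm ray gap. The real tips are therefore about 27 mm above the reported TCP, which explains the misses. I'll lower so the tips are at about 46 mm and verify.

Request:
servo_tool(
  rows=[
    {"x": 0, "y": 0, "z": -6, "rx": 0, "ry": 0, "rz": 0, "jaw": 1},
    {"x": 0, "y": 0, "z": -6, "rx": 0, "ry": 0, "rz": 0, "jaw": 1},
    {"x": 0, "y": 0, "z": -6, "rx": 0, "ry": 0, "rz": 0, "jaw": 1},
    {"x": 0, "y": 0, "z": -6, "rx": 0, "ry": 0, "rz": 0, "jaw": 1},
    {"x": 0, "y": 0, "z": 0, "rx": 0, "ry": 0, "rz": 0, "jaw": 1},
    {"x": 3, "y": 0, "z": 0, "rx": 0, "ry": 0, "rz": 0, "jaw": 1},
    {"x": 3, "y": 0, "z": 0, "rx": 0, "ry": 0, "rz": 0, "jaw": 1},
    {"x": 0, "y": 0, "z": 0, "rx": 0, "ry": 0, "rz": 0, "jaw": 1},
  ],
)

```text
clock: 8.5
tcp_pos: [0.4719, -0.1569, 0.0208]
tcp_rot: [-3.141, 0.001, 3.141]
wrist_force: [0.3, 0.6, 0.6]
width: -0.0002
```

```bash
cat > look.py <<'E'
from h import *; import sys
o=ctrl.get_obs(); print(round(o['clock'],2),o['tcp_pos'].round(4),o['tcp_rot'].round(3),round(o['width'],4),o['wrist_force'].round(1))
a=viewer.get_image('side')[140:260,270:450]
cv2.imwrite('pics/%s.png'%sys.argv[1],cv2.resize(a,None,fx=4,fy=4,interpolation=cv2.INTER_CUBIC))
E
python3 look.py s6
```

```text
8.5 [ 0.4719 -0.1569  0.0208] [-3.141e+00  1.000e-03  3.141e+00] -0.0002 [0.3 0.6 0.6]
```

View pics/s6.png

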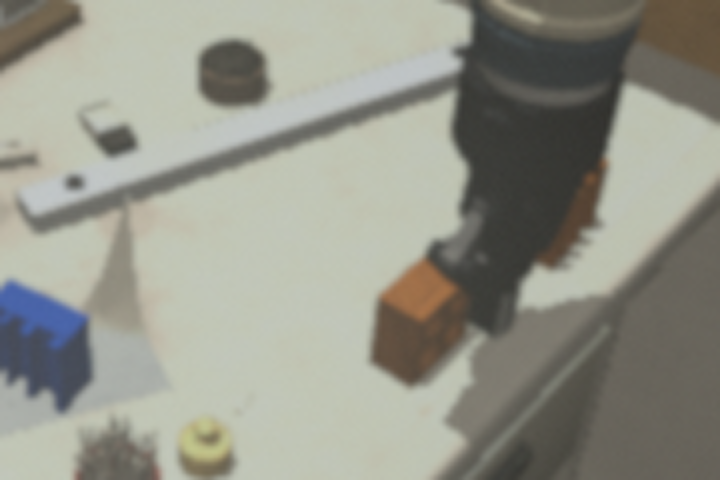

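The tips are now in front of the hollowed face at (500,325), below its top edge. Pushing it over.

Request:
servo_tool(
  rows=[
    {"x": 4, "y": 0, "z": 0, "rx": 0, "ry": 0, "rz": 0, "jaw": 1},
    {"x": 4, "y": 0, "z": 0, "rx": 0, "ry": 0, "rz": 0, "jaw": 1},
    {"x": 4, "y": 0, "z": 0, "rx": 0, "ry": 0, "rz": 0, "jaw": 1},
    {"x": 4, "y": 0, "z": 0, "rx": 0, "ry": 0, "rz": 0, "jaw": 1},
    {"x": 4, "y": 0, "z": 0, "rx": 0, "ry": 0, "rz": 0, "jaw": 1},
    {"x": 4, "y": 0, "z": 0, "rx": 0, "ry": 0, "rz": 0, "jaw": 1},
    {"x": 0, "y": 0, "z": 0, "rx": 0, "ry": 0, "rz": 0, "jaw": 1},
    {"x": 0, "y": 0, "z": 0, "rx": 0, "ry": 0, "rz": 0, "jaw": 1},
  ],
)

```text
clock: 9.35
tcp_pos: [0.4951, -0.1567, 0.0204]
tcp_rot: [3.141, -0.0, 3.141]
wrist_force: [-0.3, -0.0, -0.2]
width: 0.0001
```

```bash
python3 look.py s7
```

```text
9.35 [ 0.4951 -0.1567  0.0204] [ 3.141 -0.     3.141] 0.0001 [-0.3 -0.  -0.2]
```

View pics/s7.png

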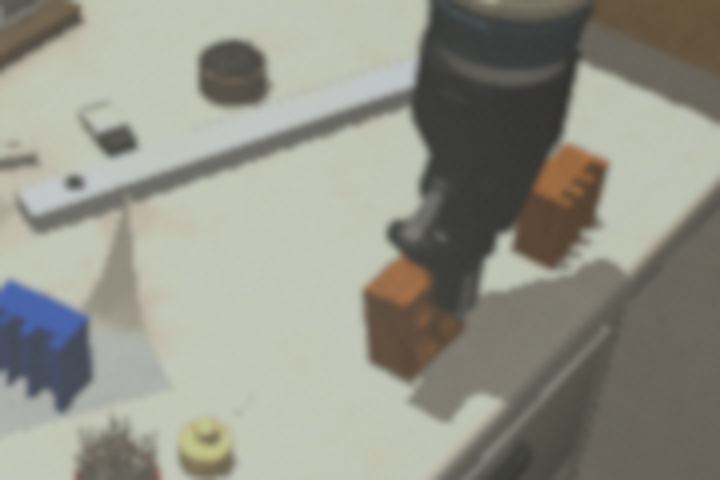

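The block is leaning: its top has shifted left and back, while its bottom edge at (410,380) has stayed in place. Continuing.

Request:
servo_tool(
  rows=[
    {"x": 4, "y": 0, "z": 0, "rx": 0, "ry": 0, "rz": 0, "jaw": 1},
    {"x": 4, "y": 0, "z": 0, "rx": 0, "ry": 0, "rz": 0, "jaw": 1},
    {"x": 4, "y": 0, "z": 0, "rx": 0, "ry": 0, "rz": 0, "jaw": 1},
    {"x": 4, "y": 0, "z": 0, "rx": 0, "ry": 0, "rz": 0, "jaw": 1},
    {"x": 4, "y": 0, "z": 0, "rx": 0, "ry": 0, "rz": 0, "jaw": 1},
    {"x": 0, "y": 0, "z": 0, "rx": 0, "ry": 0, "rz": 0, "jaw": 1},
    {"x": 0, "y": 0, "z": 0, "rx": 0, "ry": 0, "rz": 0, "jaw": 1},
    {"x": 0, "y": 0, "z": 0, "rx": 0, "ry": 0, "rz": 0, "jaw": 1},
  ],
)

```text
clock: 10.2
tcp_pos: [0.515, -0.1567, 0.0205]
tcp_rot: [3.142, -0.0, 3.141]
wrist_force: [0.8, 0.5, -0.0]
width: -0.0
```

```bash
python3 look.py s8
```

```text
10.2 [ 0.515  -0.1567  0.0205] [ 3.142 -0.     3.141] -0.0 [ 0.8  0.5 -0. ]
```

View pics/s8.png

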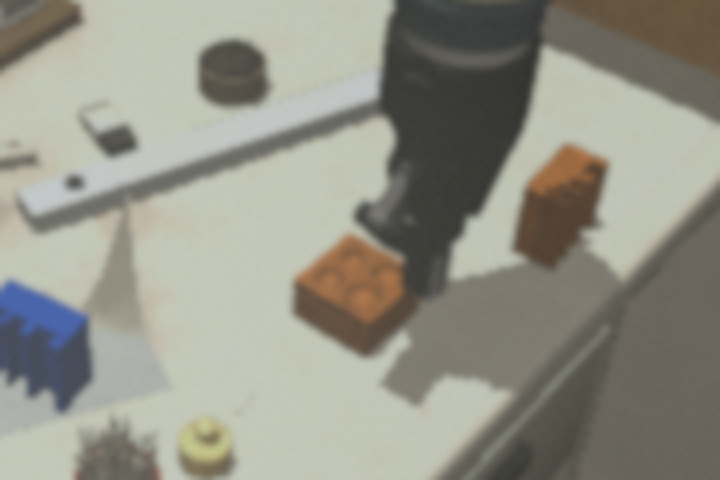

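The block has toppled and lies with its four hollows up, at about (355,290) in the crop. I'll back off, lower, open the fingers part-way as a two-point pusher, and measure.

Request:
servo_tool(
  rows=[
    {"x": -8, "y": 0, "z": 0, "rx": 0, "ry": 0, "rz": 0, "jaw": 1},
    {"x": -8, "y": 0, "z": 0, "rx": 0, "ry": 0, "rz": 0, "jaw": 1},
    {"x": -8, "y": 0, "z": 0, "rx": 0, "ry": 0, "rz": 0, "jaw": 1},
    {"x": -8, "y": 0, "z": 0, "rx": 0, "ry": 0, "rz": 0, "jaw": 0.7},
    {"x": -4, "y": 0, "z": -6, "rx": 0, "ry": 0, "rz": 0, "jaw": 0.7},
    {"x": 0, "y": 0, "z": -6, "rx": 0, "ry": 0, "rz": 0, "jaw": 0.7},
    {"x": 0, "y": 0, "z": -6, "rx": 0, "ry": 0, "rz": 0, "jaw": 0.7},
    {"x": 0, "y": 0, "z": 0, "rx": 0, "ry": 0, "rz": 0, "jaw": 0.7},
  ],
)

```text
clock: 11.05
tcp_pos: [0.4788, -0.1566, 0.0015]
tcp_rot: [3.141, -0.001, 3.141]
wrist_force: [0.5, -0.4, 0.1]
width: 0.0256
```

```bash
python3 look.py s9
python3 - <<'E'
from h import *; import pickle
cs=viewer.calibration('wrist'); im=viewer.get_image('wrist'); cv2.imwrite('pics/w9.png',im); pickle.dump(cs,open('w9.pkl','wb'))
im=viewer.get_image('top'); cv2.imwrite('pics/t9.png',im)
cv2.imwrite('pics/t9c.png',cv2.resize(im[130:280,310:480],None,fx=4,fy=4,interpolation=cv2.INTER_CUBIC))
E
```

```text
11.05 [ 0.4788 -0.1566  0.0015] [ 3.141e+00 -1.000e-03  3.141e+00] 0.0256 [ 0.5 -0.4  0.1]
```

View pics/s9.png

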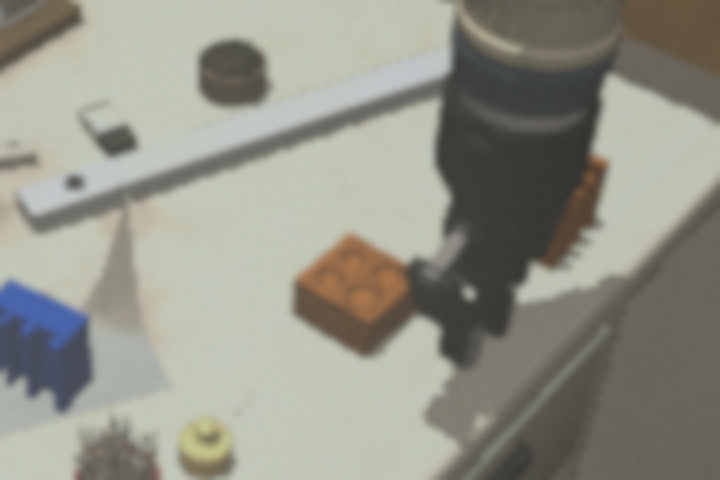

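View pics/w9.png

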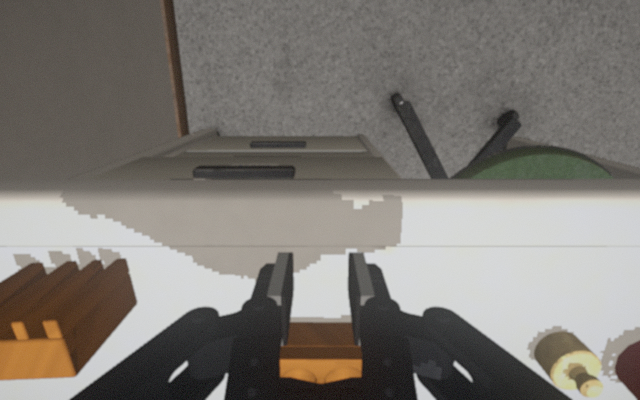

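View pics/t9c.png

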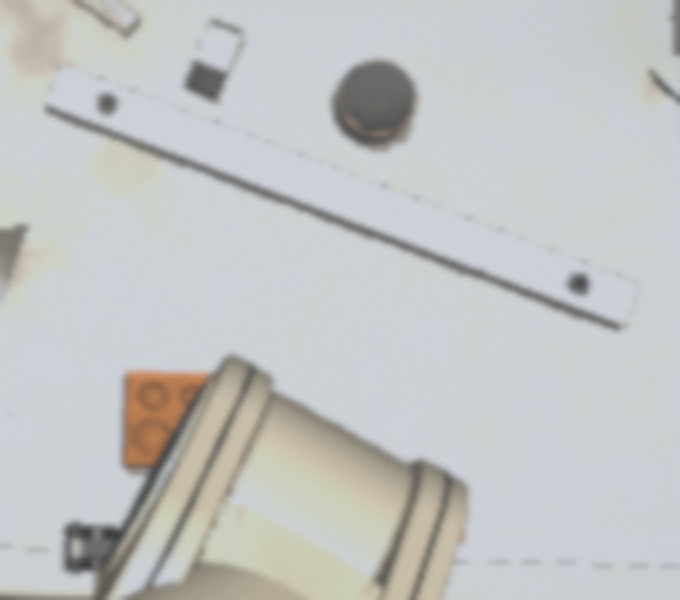

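Run:
```python
from h import *; import pickle
cw=pickle.load(open('w9.pkl','rb')); cs=viewer.calibration('side'); ct=viewer.calibration('top'); o=ctrl.get_obs()
p1,d1=ray(cw,367,253);p2,d2=ray(cs,384.5,231.5)
d1/=np.linalg.norm(d1);d2/=np.linalg.norm(d2)
s=np.linalg.lstsq(np.c_[d1,-d2],p2-p1,rcond=None)[0];A=p1+s[0]*d1;B=p2+s[1]*d2
print('tip',A,B,A-o['tcp_pos'])
print('near edge top cam',plane(ct,343,246.8,.03),'far',plane(ct,343,223,.03))
print('wrist near-bottom edge',plane(cw,286,322,0),plane(cw,356,322,0),'near-top edge',plane(cw,282,347,.03),plane(cw,361,347,.03))
```

```text
tip [ 0.47046602 -0.13532449  0.02842494] [ 0.47196774 -0.13547973  0.02918148] [-0.00888115  0.02140332  0.02599239]
near edge top cam [ 0.52542998 -0.13437497  0.03      ] far [ 0.58048081 -0.13341973  0.03      ]
wrist near-bottom edge [ 5.31181867e-01 -1.77643224e-01  2.77555756e-17] [ 0.53125806 -0.13569941  0.        ] near-top edge [ 0.52274478 -0.17652069  0.03      ] [ 0.52281673 -0.13638948  0.03      ]
```

The fingertips are about 28 mm above the desk and the block's near edge is at x ≈ 0.525. I'll lower another 15 mm so the tips are at about 13 mm, and come forward.

Request:
servo_tool(
  rows=[
    {"x": 0, "y": 0, "z": -4, "rx": 0, "ry": 0, "rz": 0, "jaw": 0.7},
    {"x": 0, "y": 0, "z": -4, "rx": 0, "ry": 0, "rz": 0, "jaw": 0.7},
    {"x": 0, "y": 0, "z": -4, "rx": 0, "ry": 0, "rz": 0, "jaw": 0.7},
    {"x": 0, "y": 0, "z": -3, "rx": 0, "ry": 0, "rz": 0, "jaw": 0.7},
    {"x": 6, "y": 0, "z": 0, "rx": 0, "ry": 0, "rz": 0, "jaw": 0.7},
    {"x": 6, "y": 0, "z": 0, "rx": 0, "ry": 0, "rz": 0, "jaw": 0.7},
    {"x": 6, "y": 0, "z": 0, "rx": 0, "ry": 0, "rz": 0, "jaw": 0.7},
    {"x": 6, "y": 0, "z": 0, "rx": 0, "ry": 0, "rz": 0, "jaw": 0.7},
  ],
)

```text
clock: 12.0
tcp_pos: [0.504, -0.1568, -0.0123]
tcp_rot: [-3.141, 0.0, 3.141]
wrist_force: [0.5, -0.2, 0.5]
width: 0.0258
```

Request:
servo_tool(
  rows=[
    {"x": 3, "y": 0, "z": 0, "rx": 0, "ry": 0, "rz": 0, "jaw": 0.7},
    {"x": 3, "y": 0, "z": 0, "rx": 0, "ry": 0, "rz": 0, "jaw": 0.7},
    {"x": 3, "y": 0, "z": 0, "rx": 0, "ry": 0, "rz": 0, "jaw": 0.7},
    {"x": 3, "y": 0, "z": 0, "rx": 0, "ry": 0, "rz": 0, "jaw": 0.7},
    {"x": 3, "y": 0, "z": 0, "rx": 0, "ry": 0, "rz": 0, "jaw": 0.7},
    {"x": 3, "y": 0, "z": 0, "rx": 0, "ry": 0, "rz": 0, "jaw": 0.7},
    {"x": 3, "y": 0, "z": 0, "rx": 0, "ry": 0, "rz": 0, "jaw": 0.7},
    {"x": 3, "y": 0, "z": 0, "rx": 0, "ry": 0, "rz": 0, "jaw": 0.7},
  ],
)

```text
clock: 12.8
tcp_pos: [0.5273, -0.1567, -0.0124]
tcp_rot: [3.142, -0.0, 3.141]
wrist_force: [-2.5, -0.5, 0.2]
width: 0.0258
```

```bash
python3 look.py s10
```

```text
12.8 [ 0.5273 -0.1567 -0.0124] [ 3.142 -0.     3.141] 0.0258 [-2.5 -0.5  0.2]
```

View pics/s10.png

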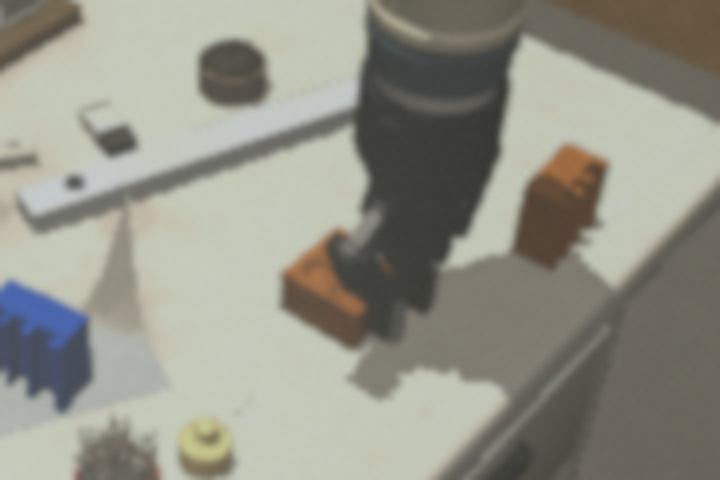

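Contact made; the block slides under a gentle 2.5 N push. Next I'll turn it gradually to the bar's −19.7° while advancing.

Request:
servo_tool(
  rows=[
    {"x": 5, "y": -0.1, "z": 0, "rx": 0, "ry": 0, "rz": -2.4, "jaw": 0.7},
    {"x": 5, "y": -0.3, "z": 0, "rx": 0, "ry": 0, "rz": -2.4, "jaw": 0.7},
    {"x": 5, "y": -0.5, "z": 0, "rx": 0, "ry": 0, "rz": -2.4, "jaw": 0.7},
    {"x": 5, "y": -0.7, "z": 0, "rx": 0, "ry": 0, "rz": -2.4, "jaw": 0.7},
    {"x": 5, "y": -1, "z": 0, "rx": 0, "ry": 0, "rz": -2.4, "jaw": 0.7},
    {"x": 5, "y": -1.2, "z": 0, "rx": 0, "ry": 0, "rz": -2.4, "jaw": 0.7},
    {"x": 5, "y": -1.4, "z": 0, "rx": 0, "ry": 0, "rz": -2.4, "jaw": 0.7},
    {"x": 5, "y": -1.6, "z": 0, "rx": 0, "ry": 0, "rz": -2.4, "jaw": 0.7},
  ],
)

```text
clock: 13.65
tcp_pos: [0.5673, -0.1634, -0.0125]
tcp_rot: [3.141, -0.0, 2.804]
wrist_force: [-0.7, 1.0, 0.4]
width: 0.0259
```

Request:
servo_tool(
  rows=[
    {"x": 4, "y": -1.4, "z": 0, "rx": 0, "ry": 0, "rz": -0.3, "jaw": 0.7},
    {"x": 4, "y": -1.4, "z": 0, "rx": 0, "ry": 0, "rz": 0, "jaw": 0.7},
    {"x": 4, "y": -1.4, "z": 0, "rx": 0, "ry": 0, "rz": 0, "jaw": 0.7},
    {"x": 4, "y": -1.4, "z": 0, "rx": 0, "ry": 0, "rz": 0, "jaw": 0.7},
    {"x": 4, "y": -1.4, "z": 0, "rx": 0, "ry": 0, "rz": 0, "jaw": 0.7},
    {"x": 4, "y": -1.4, "z": 0, "rx": 0, "ry": 0, "rz": 0, "jaw": 0.7},
    {"x": 0, "y": 0, "z": 0, "rx": 0, "ry": 0, "rz": 0, "jaw": 0.7},
    {"x": 0, "y": 0, "z": 0, "rx": 0, "ry": 0, "rz": 0, "jaw": 0.7},
  ],
)

```text
clock: 14.45
tcp_pos: [0.5913, -0.172, -0.0124]
tcp_rot: [-3.142, 0.0, 2.801]
wrist_force: [0.0, -0.2, -0.2]
width: 0.0257
```

```bash
python3 look.py s11;  python3 - <<'E'
from h import *; import pickle
cs=viewer.calibration('wrist'); im=viewer.get_image('wrist'); cv2.imwrite('pics/w11.png',im); pickle.dump(cs,open('w11.pkl','wb'))
im=viewer.get_image('top'); cv2.imwrite('pics/t11.png',im)
cv2.imwrite('pics/t11c.png',cv2.resize(im[130:280,310:480],None,fx=4,fy=4,interpolation=cv2.INTER_CUBIC))
E
```

```text
14.45 [ 0.5913 -0.172  -0.0124] [-3.142  0.     2.801] 0.0257 [ 0.  -0.2 -0.2]
```

View pics/s11.png

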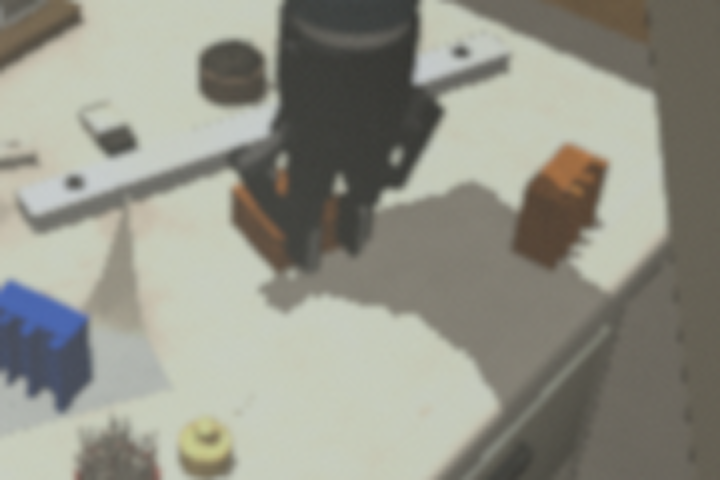

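View pics/t11c.png

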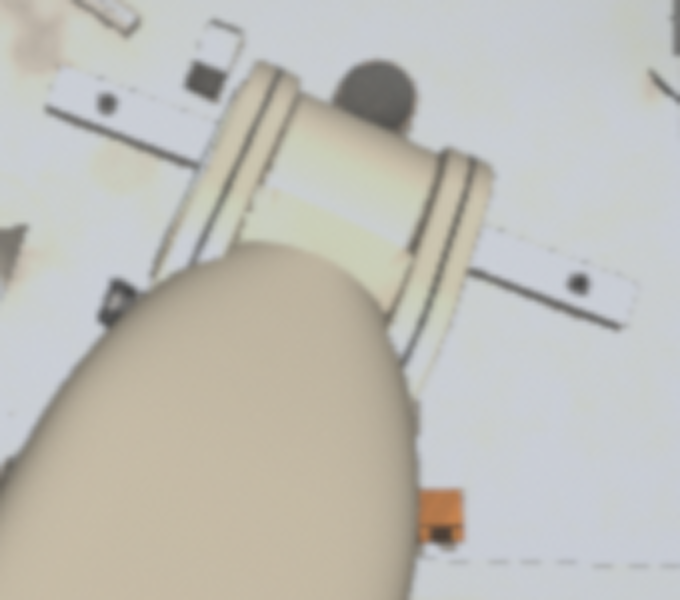

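View pics/w11.png

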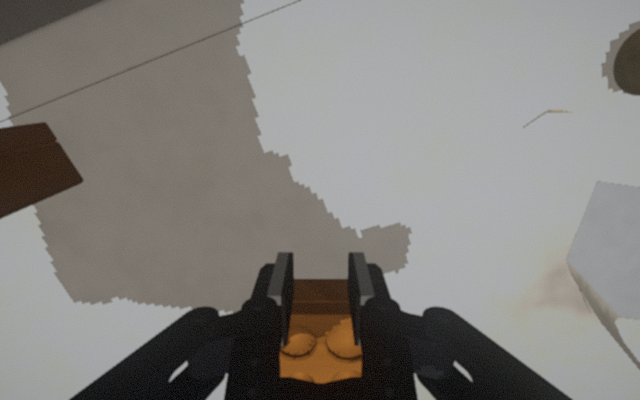

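The block is aligned with the fingers and centred in the wrist view at (320,330). About 48 mm remain, so I'll push 36 mm along the bar normal, then creep.

Request:
servo_tool(
  rows=[
    {"x": 4.2, "y": -1.5, "z": 0, "rx": 0, "ry": 0, "rz": 0, "jaw": 0.7},
    {"x": 4.2, "y": -1.5, "z": 0, "rx": 0, "ry": 0, "rz": 0, "jaw": 0.7},
    {"x": 4.2, "y": -1.5, "z": 0, "rx": 0, "ry": 0, "rz": 0, "jaw": 0.7},
    {"x": 4.2, "y": -1.5, "z": 0, "rx": 0, "ry": 0, "rz": 0, "jaw": 0.7},
    {"x": 4.2, "y": -1.5, "z": 0, "rx": 0, "ry": 0, "rz": 0, "jaw": 0.7},
    {"x": 4.2, "y": -1.5, "z": 0, "rx": 0, "ry": 0, "rz": 0, "jaw": 0.7},
    {"x": 4.2, "y": -1.5, "z": 0, "rx": 0, "ry": 0, "rz": 0, "jaw": 0.7},
    {"x": 2, "y": -0.7, "z": 0, "rx": 0, "ry": 0, "rz": 0, "jaw": 0.7},
  ],
)

```text
clock: 15.4
tcp_pos: [0.6231, -0.1833, -0.0125]
tcp_rot: [-3.142, 0.0, 2.801]
wrist_force: [-1.1, -0.2, 0.8]
width: 0.0256
```

```bash
python3 look.py s12
```

```text
15.4 [ 0.6231 -0.1833 -0.0125] [-3.142  0.     2.801] 0.0256 [-1.1 -0.2  0.8]
```

View pics/s12.png

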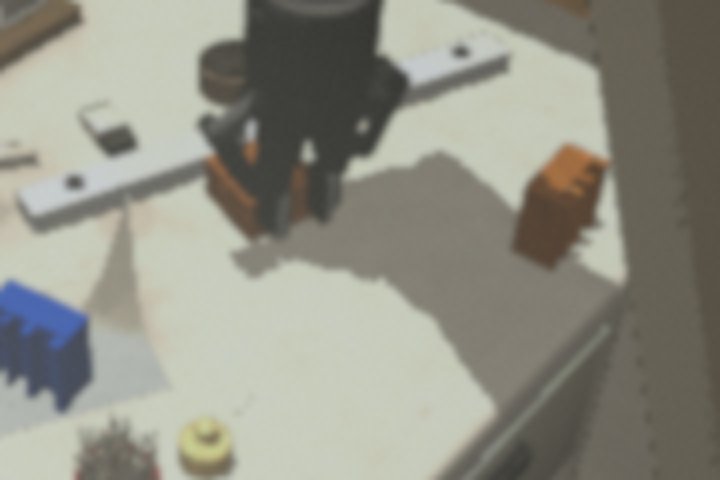

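Request:
servo_tool(
  rows=[
    {"x": 0.7, "y": -0.25, "z": 0, "rx": 0, "ry": 0, "rz": 0, "jaw": 0.7},
    {"x": 0.7, "y": -0.25, "z": 0, "rx": 0, "ry": 0, "rz": 0, "jaw": 0.7},
    {"x": 0.7, "y": -0.25, "z": 0, "rx": 0, "ry": 0, "rz": 0, "jaw": 0.7},
    {"x": 0.7, "y": -0.25, "z": 0, "rx": 0, "ry": 0, "rz": 0, "jaw": 0.7},
    {"x": 0.7, "y": -0.25, "z": 0, "rx": 0, "ry": 0, "rz": 0, "jaw": 0.7},
    {"x": 0.7, "y": -0.25, "z": 0, "rx": 0, "ry": 0, "rz": 0, "jaw": 0.7},
    {"x": 0.7, "y": -0.25, "z": 0, "rx": 0, "ry": 0, "rz": 0, "jaw": 0.7},
    {"x": 0.7, "y": -0.25, "z": 0, "rx": 0, "ry": 0, "rz": 0, "jaw": 0.7},
  ],
)

```text
clock: 16.25
tcp_pos: [0.6282, -0.1852, -0.0125]
tcp_rot: [-3.142, -0.0, 2.801]
wrist_force: [0.3, 0.4, 0.5]
width: 0.0255
```

```bash
python3 look.py s13
```

```text
16.25 [ 0.6282 -0.1852 -0.0125] [-3.142 -0.     2.801] 0.0255 [0.3 0.4 0.5]
```

View pics/s13.png

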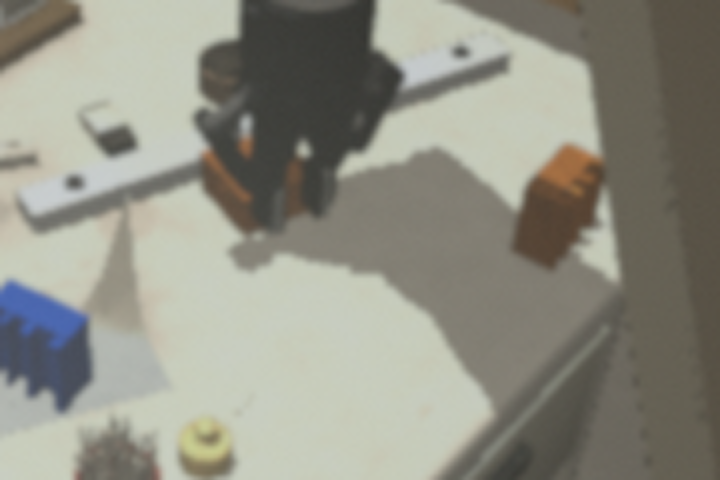

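Request:
servo_tool(
  rows=[
    {"x": 0.7, "y": -0.25, "z": 0, "rx": 0, "ry": 0, "rz": 0, "jaw": 0.7},
    {"x": 0.7, "y": -0.25, "z": 0, "rx": 0, "ry": 0, "rz": 0, "jaw": 0.7},
    {"x": 0.7, "y": -0.25, "z": 0, "rx": 0, "ry": 0, "rz": 0, "jaw": 0.7},
    {"x": 0.7, "y": -0.25, "z": 0, "rx": 0, "ry": 0, "rz": 0, "jaw": 0.7},
    {"x": 0.7, "y": -0.25, "z": 0, "rx": 0, "ry": 0, "rz": 0, "jaw": 0.7},
    {"x": 0, "y": 0, "z": 0, "rx": 0, "ry": 0, "rz": 0, "jaw": 0.7},
    {"x": 0, "y": 0, "z": 0, "rx": 0, "ry": 0, "rz": 0, "jaw": 0.7},
    {"x": 0, "y": 0, "z": 0, "rx": 0, "ry": 0, "rz": 0, "jaw": 0.7},
  ],
)

```text
clock: 17.1
tcp_pos: [0.6317, -0.1865, -0.0124]
tcp_rot: [-3.142, 0.0, 2.8]
wrist_force: [-0.4, 0.6, 0.4]
width: 0.0255
```

Request:
servo_tool(
  rows=[
    {"x": 0.7, "y": -0.25, "z": 0, "rx": 0, "ry": 0, "rz": 0, "jaw": 0.7},
    {"x": 0.7, "y": -0.25, "z": 0, "rx": 0, "ry": 0, "rz": 0, "jaw": 0.7},
    {"x": 0, "y": 0, "z": 0, "rx": 0, "ry": 0, "rz": 0, "jaw": 0.7},
    {"x": 0, "y": 0, "z": 0, "rx": 0, "ry": 0, "rz": 0, "jaw": 0.7},
    {"x": 0, "y": 0, "z": 0, "rx": 0, "ry": 0, "rz": 0, "jaw": 0.7},
    {"x": 0, "y": 0, "z": 0, "rx": 0, "ry": 0, "rz": 0, "jaw": 0.7},
    {"x": 0, "y": 0, "z": 0, "rx": 0, "ry": 0, "rz": 0, "jaw": 0.7},
    {"x": 0, "y": 0, "z": 0, "rx": 0, "ry": 0, "rz": 0, "jaw": 0.7},
  ],
)

```text
clock: 17.9
tcp_pos: [0.6331, -0.1869, -0.0124]
tcp_rot: [-3.142, 0.0, 2.801]
wrist_force: [-0.9, -0.3, 0.6]
width: 0.0255
```

```bash
python3 look.py s14
```

```text
17.9 [ 0.6331 -0.1869 -0.0124] [-3.142  0.     2.801] 0.0255 [-0.9 -0.3  0.6]
```

View pics/s14.png

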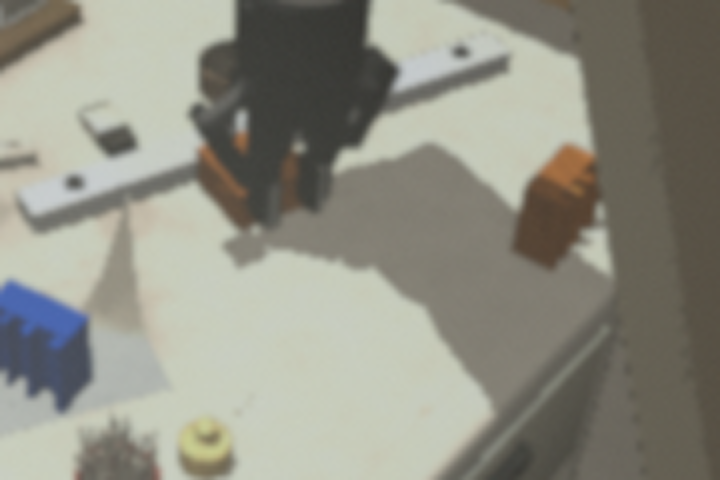

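Request:
servo_tool(
  rows=[
    {"x": 0.7, "y": -0.25, "z": 0, "rx": 0, "ry": 0, "rz": 0, "jaw": 0.7},
    {"x": 0.7, "y": -0.25, "z": 0, "rx": 0, "ry": 0, "rz": 0, "jaw": 0.7},
    {"x": 0, "y": 0, "z": 0, "rx": 0, "ry": 0, "rz": 0, "jaw": 0.7},
    {"x": 0, "y": 0, "z": 0, "rx": 0, "ry": 0, "rz": 0, "jaw": 0.7},
    {"x": 0, "y": 0, "z": 0, "rx": 0, "ry": 0, "rz": 0, "jaw": 0.7},
    {"x": 0, "y": 0, "z": 0, "rx": 0, "ry": 0, "rz": 0, "jaw": 0.7},
    {"x": 0, "y": 0, "z": 0, "rx": 0, "ry": 0, "rz": 0, "jaw": 0.7},
    {"x": 0, "y": 0, "z": 0, "rx": 0, "ry": 0, "rz": 0, "jaw": 0.7},
  ],
)

```text
clock: 18.75
tcp_pos: [0.6345, -0.1874, -0.0124]
tcp_rot: [3.142, 0.0, 2.801]
wrist_force: [0.6, -0.2, -1.1]
width: 0.0255
```

Request:
servo_tool(
  rows=[
    {"x": 0.7, "y": -0.25, "z": 0, "rx": 0, "ry": 0, "rz": 0, "jaw": 0.7},
    {"x": 0.7, "y": -0.25, "z": 0, "rx": 0, "ry": 0, "rz": 0, "jaw": 0.7},
    {"x": 0, "y": 0, "z": 0, "rx": 0, "ry": 0, "rz": 0, "jaw": 0.7},
    {"x": 0, "y": 0, "z": 0, "rx": 0, "ry": 0, "rz": 0, "jaw": 0.7},
    {"x": 0, "y": 0, "z": 0, "rx": 0, "ry": 0, "rz": 0, "jaw": 0.7},
    {"x": 0, "y": 0, "z": 0, "rx": 0, "ry": 0, "rz": 0, "jaw": 0.7},
    {"x": 0, "y": 0, "z": 0, "rx": 0, "ry": 0, "rz": 0, "jaw": 0.7},
    {"x": 0, "y": 0, "z": 0, "rx": 0, "ry": 0, "rz": 0, "jaw": 0.7},
  ],
)

```text
clock: 19.55
tcp_pos: [0.6355, -0.1877, -0.0125]
tcp_rot: [3.142, -0.001, 2.801]
wrist_force: [-5.4, 2.3, 3.4]
width: 0.0258
```

```bash
python3 look.py s15
```

```text
19.55 [ 0.6355 -0.1877 -0.0125] [ 3.142e+00 -1.000e-03  2.801e+00] 0.0258 [-5.4  2.3  3.4]
```

View pics/s15.png

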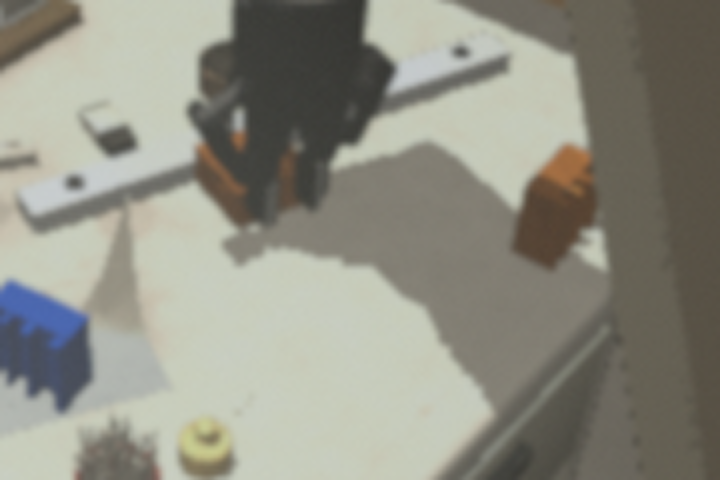

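A static force of about 6 N has appeared, so the block is against the bar. One more small nudge will square it; then I'll check and withdraw.

Request:
servo_tool(
  rows=[
    {"x": 0.3, "y": -0.1, "z": 0, "rx": 0, "ry": 0, "rz": 0, "jaw": 0.7},
    {"x": 0.2, "y": -0.1, "z": 0, "rx": 0, "ry": 0, "rz": 0, "jaw": 0.7},
    {"x": 0, "y": 0, "z": 0, "rx": 0, "ry": 0, "rz": 0, "jaw": 0.7},
    {"x": 0, "y": 0, "z": 0, "rx": 0, "ry": 0, "rz": 0, "jaw": 0.7},
    {"x": 0, "y": 0, "z": 0, "rx": 0, "ry": 0, "rz": 0, "jaw": 0.7},
    {"x": 0, "y": 0, "z": 0, "rx": 0, "ry": 0, "rz": 0, "jaw": 0.7},
    {"x": 0, "y": 0, "z": 0, "rx": 0, "ry": 0, "rz": 0, "jaw": 0.7},
    {"x": 0, "y": 0, "z": 0, "rx": 0, "ry": 0, "rz": 0, "jaw": 0.7},
  ],
)

```text
clock: 20.4
tcp_pos: [0.6354, -0.1877, -0.0125]
tcp_rot: [-3.142, -0.002, 2.801]
wrist_force: [-7.8, 2.4, 4.0]
width: 0.0256
```

Request:
servo_tool(
  rows=[
    {"x": -2, "y": 0.7, "z": 0, "rx": 0, "ry": 0, "rz": 0, "jaw": 0.7},
    {"x": -6, "y": 2.1, "z": 0, "rx": 0, "ry": 0, "rz": 0, "jaw": 0.7},
    {"x": -10, "y": 3.5, "z": 0, "rx": 0, "ry": 0, "rz": 0, "jaw": 0.7},
    {"x": -14, "y": 5, "z": 0, "rx": 0, "ry": 0, "rz": 0, "jaw": 0.7},
    {"x": -14, "y": 5, "z": 15, "rx": 0, "ry": 0, "rz": 0, "jaw": 0.7},
    {"x": -10, "y": 3, "z": 25, "rx": 0, "ry": 0, "rz": 0, "jaw": 0.7},
    {"x": -10, "y": 3, "z": 25, "rx": 0, "ry": 0, "rz": 0, "jaw": 0.7},
    {"x": -10, "y": 3, "z": 25, "rx": 0, "ry": 0, "rz": 0, "jaw": 0.7},
  ],
)

```text
clock: 21.2
tcp_pos: [0.5593, -0.1624, 0.0785]
tcp_rot: [3.142, 0.0, 2.8]
wrist_force: [0.3, 0.5, 1.1]
width: 0.0259
```

Request:
servo_tool(
  rows=[
    {"x": -15, "y": 10, "z": 20, "rx": 0, "ry": 0, "rz": 0, "jaw": 0.7},
    {"x": -15, "y": 20, "z": 20, "rx": 0, "ry": 0, "rz": 0, "jaw": 0.7},
    {"x": -15, "y": 30, "z": 10, "rx": 0, "ry": 0, "rz": 0, "jaw": 0.7},
    {"x": -15, "y": 35, "z": 0, "rx": 0, "ry": 0, "rz": 0, "jaw": 0.7},
    {"x": -10, "y": 35, "z": 0, "rx": 0, "ry": 0, "rz": 0, "jaw": 0.7},
    {"x": 0, "y": 35, "z": 0, "rx": 0, "ry": 0, "rz": 0, "jaw": 0.7},
    {"x": 0, "y": 35, "z": 0, "rx": 0, "ry": 0, "rz": 0, "jaw": 0.7},
    {"x": 0, "y": 20, "z": 0, "rx": 0, "ry": 0, "rz": 0, "jaw": 0.7},
  ],
)

```text
clock: 22.0
tcp_pos: [0.4894, 0.0593, 0.1278]
tcp_rot: [3.141, 0.001, 2.802]
wrist_force: [0.5, -0.4, -0.2]
width: 0.0254
```

```bash
python3 look.py s16;  python3 - <<'E'
from h import *
im=viewer.get_image('top'); cv2.imwrite('pics/t16.png',im)
cv2.imwrite('pics/t16c.png',cv2.resize(im[130:280,310:480],None,fx=4,fy=4,interpolation=cv2.INTER_CUBIC))
E
```

```text
22.0 [0.4894 0.0593 0.1278] [3.141e+00 1.000e-03 2.802e+00] 0.0254 [ 0.5 -0.4 -0.2]
```

View pics/s16.png

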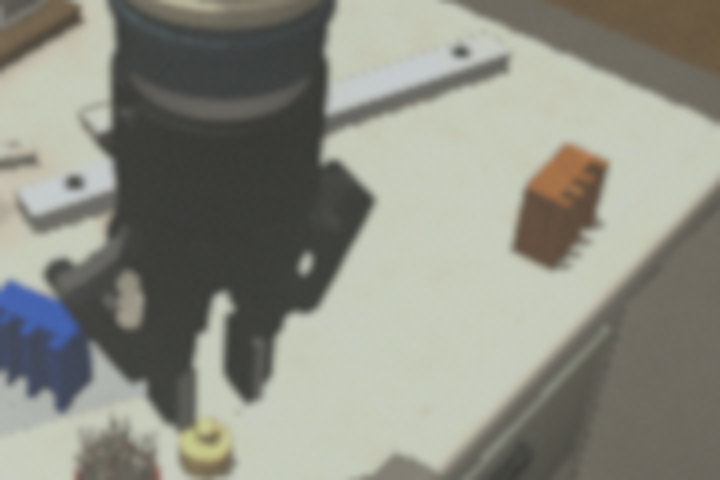

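View pics/t16c.png

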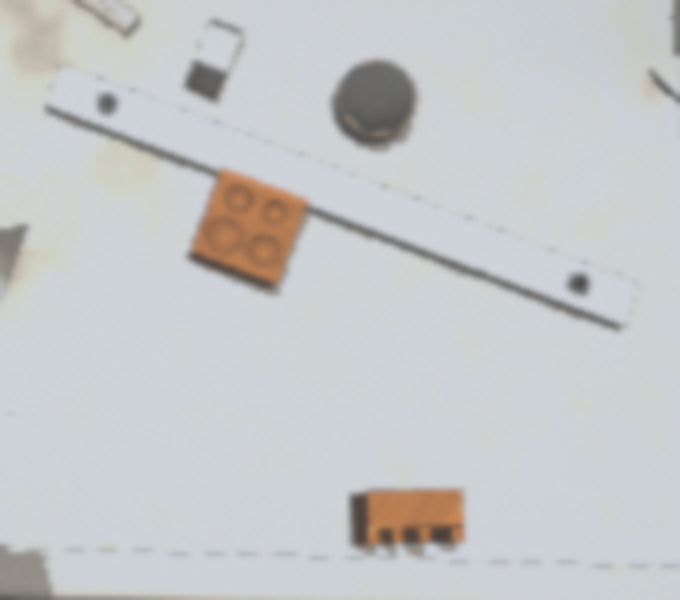

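The top view shows the block with its hollows up against the bar's front. Its far edge runs (222,172)–(307,205) in the crop, parallel to the bar, and the grooved block is untouched. One quick numeric check follows.

Run:
```python
from h import *
im=cv2.imread('pics/t16.png'); c=viewer.calibration('top')
m=cv2.inRange(cv2.cvtColor(im,cv2.COLOR_BGR2HSV),(5,90,110),(22,255,255)); mm=np.zeros_like(m); mm[165:210,350:395]=m[165:210,350:395]
r=cv2.minAreaRect(max(cv2.findContours(mm,0,2)[0],key=cv2.contourArea)); P=plane(c,*r[0],.03)
cn=np.array([plane(c,*p,.03)[:2] for p in cv2.boxPoints(r)]); e=[cn[(i+1)%4]-cn[i] for i in range(4)]
print(r,P,[np.degrees(np.arctan2(-v[0],v[1])).round(1) for v in e])
# bar: top-surface corner points (front & back edges), crop -> px
q=lambda u,v: plane(c,310+u/4,130+v/4,.018)[:2]
F1,F2=q(45,107),q(622,326); d=F1-F2; L=np.linalg.norm(d); d/=L; n=np.array([d[1],-d[0]])
print('bar yaw',np.degrees(np.arctan2(-d[0],d[1])),'len',L,'centre to face(want -27mm)',n@(P[:2]-F2))
t=cv2.imread('pics/top0.png'); df=cv2.absdiff(im,t)[225:280,395:440].max(); print('groove diff max',df)
```

```text
((371.78082275390625, 186.41781616210938), (22.354860305786133, 22.237817764282227), 20.556045532226562) [ 0.66904266 -0.19974871  0.03      ] [np.float64(-109.5), np.float64(160.5), np.float64(70.1), np.float64(-19.3)]
bar yaw -19.68500427044158 len 0.3660434975740994 centre to face(want -27mm) -0.026883516655690776
groove diff max 3
```

The block's centre measures 26.9 mm from the bar face against the 27 mm wanted, and the angle difference is about 0.4°. The grooved block's image is unchanged. Handing in.

```bash
python3 -c "
from h import *
print(job.hand_in())"
```

```text
the job is handed in; nothing more can be done
None
```

I pushed the hollowed block over with the shut fingers, so it lies flat with its hollows up. I then pushed it with the two part-open fingers, turning it about 20° on the way, until it met the stop bar. I took the hand away and handed the job in at about 22 s of the 48 s allowed; it reports no verdict.

**Last checks:**
- **Block against the bar:** in the top camera its centre is 26.9 mm from the bar's front face, where touching would be 27 mm. Its edge is about 0.4° off parallel, and the four hollows are visible on top.
- **Grooved block:** its part of the top image is unchanged from the start.
- **Bystanders:** the push stayed clear of them, and the tin and rubber beyond the bar look unmoved. I did not measure the bystanders one by one.
- **Forces:** the highest reading when a move ended was about 9 N at the wrist, in the final nudge against the bar.

**What disagreed:** the first two attempts to topple it passed over the block without touching it. Two camera views put the real fingertips about 27 mm above the TCP height the robot reports, so I corrected for that in every later move.

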